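# Unlock a beam comparator with a reversible ratchet and check its beam

### The job

The beam comparator still has its transport lock on, and the ratchet on the lock bolt is set to tighten: flip the ratchet's orange direction lever fully over to the loosening side (green dot), then swing the ratchet handle to back the bolt off counter-clockwise by at least 70 degrees, ratcheting back as often as needed. Then push the blue-knobbed arrest lever fully away so that the beam is free and tips over, and once it has tipped pull the lever fully back to arrest the beam level again. Leave the direction lever on the loosening side and do not disturb the three bottles standing round it.

Things in the scene. Friction and masses are not known exactly. Their poses are not given: they have to be found in the camera images.
- comparator: Grey bench comparator, fixed to the worktop (place and yaw vary): base plate 185 mm (x) by 230 mm (y), from x -85 to +100 mm, top at z 16 mm. Origin: on the worktop under the plate, midway in y. Own +x points away from the robot, +y to the left. Two steel stop pins, 8 mm thick, 57 mm high, stand 60 mm from the bolt axis just outside the handle's swing.
- beam_pivot (a point): Pivot of the aluminium beam, 81 mm above the worktop, at comparator x 75, y 0 mm, on a fork column 94 mm high. The beam lies along the comparator's y, 190 mm long, 10 mm thick, with a brass weight at each end; highest point 115 mm.
- hold_down_top (a point): Top of the yellow hold-down bar above the beam, at comparator x 75, y -45 mm, 105 mm above the worktop when locked, higher when loosened. The bar is 14 mm wide; its upright stands 38 to 48 mm behind (+x of) the bolt axis and its top arm runs from there to x +98 mm from the axis.
- ratchet_axis (a point): Point on the vertical axis of bolt, ratchet and direction lever, at handle height (53 mm above the worktop); fixed to the comparator at x -10, y -45 mm. The steel ratchet head round it is 60 mm across, z 44 to 62 mm.
- ratchet (a joint): Handle angle about the vertical axis, rad; 0 = points along comparator -x, positive = counter-clockwise from above (handle end goes to the robot's right). Stops at -0.7, +0.9. Runs free at 0.1 N m. Direction lever on loosening: turns the bolt along counter-clockwise (after up to 0.36 rad lost motion), clicks freely clockwise. On tightening: the reverse; the tight bolt blocks it clockwise.
- handle_grip (a point): Middle of the black handle sleeve, 98 mm from the axis, 53 mm above the worktop. The sleeve is 58 mm long (72 to 130 mm from the axis), 18 mm wide, z 45 to 61 mm.
- direction_lever (a joint): Angle of the orange direction lever relative to the handle, rad: -0.55 = fully on tightening (red dot), +0.55 = fully on loosening (green dot), positive = counter-clockwise from above, turning about the ratchet axis. It stays where it is left (about 0.05 N m, 1.3 N at its tab). It counts as flipped above 0.4.
- direction_tab (a point): Middle of the upright tab at the end of the direction lever, 40 mm from the axis on the handle's side (over the handle at joint 0), 75 mm above the worktop. The tab is 10 mm long (along the lever), 8 mm wide, z 65 to 85 mm; the handle and head tops lie below z 62 mm.
- lock_bolt (a joint): Angle of the lock bolt, rad: 0 = tight (as it starts), positive = loosened, counter-clockwise from above; ends at 2.2. It has about 0.5 N m of friction (5 N at the handle sleeve) and lifts the hold-down bar 6.5 mm per rad. The beam can tip fully only when the bolt is past about 1.0.
- arrest_lever (a joint): Angle of the arrest lever, rad: 0 = arrested, leaning 0.5 rad towards the comparator's -x (as it starts); 1.0 = released, leaning 0.5 rad to +x. Pivot at comparator x -15, y 95 mm, z 30 mm, axis along y. It stays where it is left (0.08 N m, 1.5 N at the knob). It counts as released above 0.85 and arrested below 0.15.
- arrest_knob (a point): Centre of the blue ball knob, 20 mm across, on the arrest lever, 60 mm from its pivot: z 83 mm at either end of its swing, 90 mm in the middle; it swings 58 mm along the comparator's x.
- beam (a joint): Tilt of the beam, rad: 0 = level, positive = left (+y) end, the heavier one, down; stops at +-0.14. With lock and arrest off it tips to +0.14 by itself within about a second.
- red_cap_bottle: Bystander: white bottle with a red cap, 55 mm across, 105 mm high, loose, origin at the middle of its underside.
- amber_bottle: Bystander: small amber bottle with a white cap, 27 mm across, 58 mm high, loose, origin at the middle of its underside.
- dropper_bottle: Bystander: small white bottle with a red cap, 30 mm across, 66 mm high, loose, origin at the middle of its underside.
- monitor_edge (a point): Lower left corner of the screen of the fixed monitor on the right of the work, never moving. The screen, 420 mm high, runs from here to the right and towards the robot, to about x 0.46, y -0.49 m; its foot reaches to x 0.40. Keep arm and gripper off it. On the left a fixed microscope stands over the worktop beyond about y 0.38 m.

How it is judged:
By the outcome, as a careful person would: the job done as asked, in the order asked, and still so for the second after the job is handed in, with the robot touching nothing.
It also fails if it takes over 67 s, if anything falls off the work surface, if the arm or the gripper's body presses on something with over 40 N, if the wrist force passes 120 N, or if a joint passes its speed limit or range.

### The arm

A 7-joint arm with a two-finger parallel gripper is mounted at the origin on a cart in front of the work surface, level with it; the furniture and walls round the work are solid. World frame = base frame: x ahead of the robot, y to its left, z up, the work surface at z = 0. Lengths are in m, angles in rad, forces in N, time in s.
With the tool pointing down it reaches from about 0.4 to 0.9 m from the base axis. Payload 5.6 kg.
Tool frame: the origin (TCP) lies at the centre of the arm's flange, where the gripper is bolted on; the fingertips stand 190 mm ahead of it and the grasp point (between the pads) lies 171 mm ahead of it; z points along the fingers, y is the line along which they close (so a half turn about z gives the same grasp; the last joint's range is limited). The gripper opens to 92 mm and grips with 3 to 60 N. Pads are 20 mm wide; open, the fingers measure 128 mm over their backs; the gripper's body (75 mm by 189 mm) begins 69 mm behind the grasp point.
Start: joints at [-1.34, 0.468, -0.012, 1.603, 0.006, 1.071, -0.056], TCP at [0.176, 0.626, 0.405] pointing down, gripper open.
Joint ranges: [-2.53, 2.53], [-0.31, 2.02], [-1.57, 1.55], [0.28, 2.44], [-1.29, 4.43], [0.15, 1.84], [-2.92, 2.92]. Speed limits (rad/s): [2.57, 2.57, 3.14, 3.14, 3.14, 3.14, 3.14].

### API

Orientations are given as a rotation vector (axis times angle).
In Python, from station import bot, vision gives the robot as it stands.
- The arm moves only by the tool drive_tool, never from a script. Its argument "commands" is a list of rows, each a list of 3 entries, a list of its own where there are three numbers: the closure in counts, from 0 (fully open) to 255 (shut), then the shift along the tool's x, y, z in m, then the turn about the tool's z in rad. In form: [[fingers, [x, y, z], roll], ...]. A call has 1 to 8 rows; each row shifts and turns the commanded pose from where the row before left it, along the tool's axes as they then stand; what a row does not reach is not made up. A row lasts 1/12 s, in which the tool goes at most 41.7 mm and 7.16 degrees, less where a joint would pass 70% of its speed; a pose out of reach is approached as far as the arm can. A call with a gripper value outside its range is refused whole. The fingers move at their own pace and stop on an object; "squeeze" is the grip in N (left out, the last holds). Time passes only in rows, so rows that do not move let the fingers close. It gives the time, the measured TCP pose, the force, the opening and the grip force at its end, in the units of the state.
- bot.get_obs(): the state, without advancing time (a new reading comes with each control period).
- vision.read_camera(name): name is "scene" or "top" or "wrist"; returns a dict with "pixels" (400x640x3 uint8, blue, green, red), "mtx" (3x3 intrinsics, pixels), "rvec" (rotation vector, rad) and "tvec" (3), from world to camera coordinates, as OpenCV has them; the wrist camera has in their place "mount" (4x4, takes a point from camera to tool coordinates, whose origin is the TCP and whose axes are the flange's). Camera axes: x right, y down, z forward; pixel columns grow to the right and rows downward; lengths in m; the calibration is good to about 2 mm. A picture is of the moment at which its call begins: read the wrist's pose just before it. There is no depth.
- bot.job_done(): hands the job in; it is judged then, once.
The state is a dict: "clock": time; "q": joint angles; "qvel": joint speeds; "joint_efforts": joint torques, N m; "eef_pos": TCP position; "orientation": TCP orientation; "ft_force": force on the tool from outside, world axes, zero at the start; "wrist_torque": the same for the moment, N m; "width": opening from 0.0 (shut) to 1.0 (fully open); "grip_force": force on a finger pad.
Only numpy, scipy, OpenCV 4.12 (cv2) and the standard library are available. Lean on these libraries where they do the work, as an engineer would, in place of code of your own. Each camera call takes 0.05 s, during which the arm holds its last target. There are 200 camera calls.

## Working session

There is one attempt and no reset: what is moved stays moved. The work goes in short steps, Python scripts to look and compute and a tool call to move; the robot and the scene stay as the last step left them, time stands still between calls to the robot, and variables do not carry over. Pictures are saved under pics/ and viewed, at most 10 in all, crops included, and the job is handed in when it is done.

Besides the shell and the picture viewer there is one more tool, called after "Request:" in YAML: its name, and indented under it one key for each argument. drive_tool: Moves the arm, as the interface text tells. Its arguments: {"type":"object","properties":{"commands":{"type":"array"},"squeeze":{"type":"number"}},"required":["commands"]}

```bash
mkdir -p pics; ls
cat > h.py <<'E'
import numpy as np, cv2
from station import bot, vision
from scipy.spatial.transform import Rotation as R
def cam(n):
    o=bot.get_obs(); c=vision.read_camera(n)
    if 'mount' in c:
        T=np.eye(4);T[:3,:3]=R.from_rotvec(o['orientation']).as_matrix();T[:3,3]=o['eef_pos']
        W=np.linalg.inv(T@np.array(c['mount']))
        c['R']=W[:3,:3];c['t']=W[:3,3]
    else:
        c['R']=cv2.Rodrigues(np.array(c['rvec'],float))[0];c['t']=np.array(c['tvec'],float).ravel()
    c['K']=np.array(c['mtx']);return c
def ray(c,u,v):
    d=c['R'].T@np.linalg.inv(c['K'])@np.array([u,v,1.]);return -c['R'].T@c['t'],d
def onz(c,u,v,z):
    o,d=ray(c,u,v);return o+d*(z-o[2])/d[2]
def proj(c,p):
    q=c['K']@(c['R']@np.array(p)+c['t']);return q[:2]/q[2]
def blobs(c,lo,hi,amin=15):
    h=cv2.cvtColor(c['pixels'],cv2.COLOR_BGR2HSV);m=cv2.inRange(h,lo,hi)
    n,l,s,ce=cv2.connectedComponentsWithStats(m)
    return [(ce[i].round(1),s[i].tolist()) for i in range(1,n) if s[i][4]>=amin]
E
python3 - <<'E'
from h import *
for n in ['scene','top']:
    c=cam(n);cv2.imwrite(f'pics/{n}0.png',c['pixels'])
    print(n,(-c['R'].T@c['t']).round(3))
    for k,lo,hi in [('blue',(100,120,60),(125,255,255)),('orange',(8,150,120),(18,255,255)),('yellow',(22,120,120),(35,255,255)),('red',(0,150,80),(6,255,255))]:
        for b in blobs(c,lo,hi):print(k,b)
print(bot.get_obs())
E
```

```text
pics
scene [ 0.022 -0.244  0.589]
blue (array([134.4,  42.6]), [125, 38, 19, 10, 111])
blue (array([ 72. , 104.5]), [36, 85, 69, 36, 1273])
blue (array([274.6, 183.3]), [270, 179, 10, 10, 78])
orange (array([317.8, 224.5]), [312, 220, 16, 10, 87])
yellow (array([172.5,  84.6]), [152, 75, 47, 20, 583])
yellow (array([185.7, 185.3]), [177, 174, 18, 23, 229])
yellow (array([360.2, 190.6]), [347, 184, 27, 14, 125])
red (array([203.8, 188.6]), [196, 180, 17, 18, 256])
red (array([364.8, 303.8]), [356, 295, 18, 19, 267])
top [0.454 0.188 0.933]
blue (array([411. ,  98.3]), [399, 90, 22, 21, 117])
blue (array([277.2, 209.6]), [274, 206, 7, 8, 45])
orange (array([336.9, 222. ]), [335, 216, 5, 13, 30])
yellow (array([347. , 182.2]), [340, 167, 15, 32, 190])
yellow (array([541.2, 274.6]), [524, 257, 36, 37, 1054])
red (array([15.8, 17.7]), [0, 3, 40, 32, 370])
red (array([268.9,  28.9]), [264, 23, 11, 12, 96])
red (array([239.9, 257.9]), [233, 252, 14, 13, 144])
red (array([406.5, 260.3]), [401, 255, 12, 12, 108])
red (array([250. , 393.1]), [245, 386, 14, 14, 66])
red (array([277.1, 394. ]), [264, 386, 28, 14, 181])
{'clock': 0.1, 'q': array([-1.34002283,  0.46830007, -0.01159153,  1.60351789,  0.0060605 ,
        1.07137599, -0.05631085]), 'qvel': array([-0.00140539, -0.00253382,  0.0007782 , -0.00137628,  0.00170434,
        0.00044513, -0.00029007]), 'joint_efforts': array([ 1.07447311e-03, -5.21641552e+01, -1.24948742e-02, -2.44365066e+01,
       -5.68226818e-02,  1.41347788e-02,  4.95366214e-05]), 'eef_pos': array([0.1757365 , 0.62556905, 0.4038339 ]), 'orientation': array([-4.28782508e-01, -3.11214968e+00,  2.46361285e-03]), 'ft_force': array([-0.48535828, -0.62283365,  0.20189778]), 'wrist_torque': array([ 0.01747253, -0.03293395,  0.02432433]), 'grip_force': 0.0, 'width': 1.0002432545794882}
```

Run:
```python
import cv2
a=cv2.imread('pics/top0.png')[130:300,210:440];cv2.imwrite('pics/topc.png',cv2.resize(a,None,fx=3.4,fy=3.4,interpolation=2))
```

```text
(no output)
```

View pics/scene0.png

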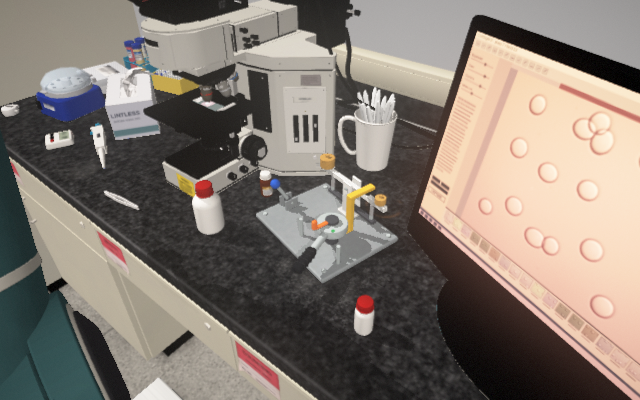

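View pics/topc.png

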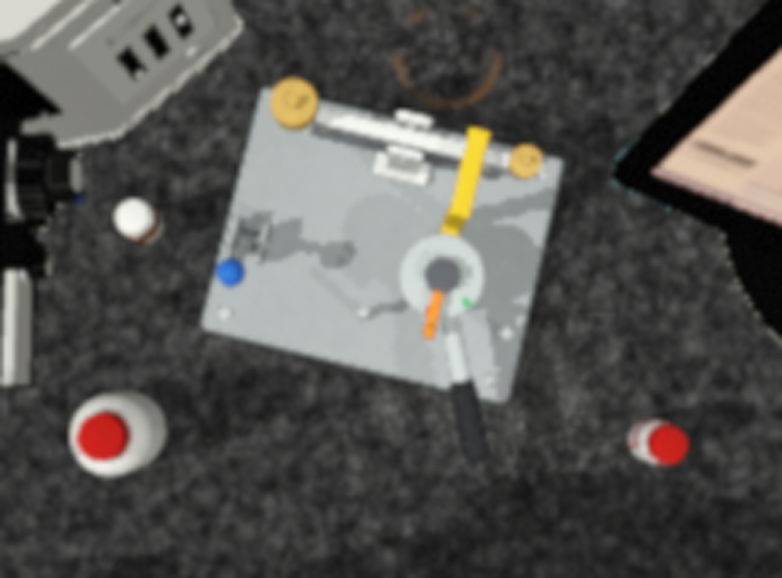

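The top crop shows the plate corners at crop pixels (267,90), (562,158), (508,402) and (203,327), the head at (442,275) and the handle end near (478,460). The orange tab is left of the handle, with the green dot on the right. The blue knob is at (230,272).

```bash
cat >> h.py <<'E'
def info(p,a):
    """tool-axis shift from the present TCP to put grasp x,y at p; roll to bring tool x along world angle a (mod pi)"""
    o=bot.get_obs();M=R.from_rotvec(o['orientation']).as_matrix()
    d=M.T@(np.r_[p,0.]-np.r_[o['eef_pos'][:2],0]);ax=np.arctan2(M[1,0],M[0,0])
    r=-((a-ax+np.pi/2)%np.pi-np.pi/2)
    print('shift xy',d[:2].round(4),'roll',round(r,3),'tcp',o['eef_pos'].round(4),'toolx ang',round(ax,3),'tilt',M[2].round(4),'q7',o['q'][6].round(2))
E
python3 - <<'E'
from h import *
c=cam('top');s=cam('scene')
f=lambda u,v,z:onz(c,210+(u+.5)/3.4-.5,130+(v+.5)/3.4-.5,z)[:2]
W=np.array([f(267,90,.016),f(562,158,.016),f(508,402,.016),f(203,327,.016)])
C=np.array([(100,115),(100,-115),(-85,-115),(-85,115)])/1e3
A=C-C.mean(0);B=W-W.mean(0)
yaw=np.arctan2((A[:,0]*B[:,1]-A[:,1]*B[:,0]).sum(),(A*B).sum())
Q=np.array([[np.cos(yaw),-np.sin(yaw)],[np.sin(yaw),np.cos(yaw)]])
org=W.mean(0)-Q@C.mean(0)
print('yaw',yaw,'org',org,'res',(W-(C@Q.T+org)).round(4).tolist())
g=lambda x,y:Q@[x,y]+org
print('axis model',g(-.01,-.045),'head seen',f(442,275,.062))
k=g(-.015-.0288,.095);print('knob model',k,'top seen',onz(c,277.2,209.6,.088),'scene',onz(s,274.6,183.3,.085), 'scene reproj',proj(s,[*k,.083]))
ax=g(-.01,-.045)
for n,p in [('tab top',onz(c,336.9,222,.08)[:2]),('tab scene',onz(s,317.8,224.5,.075)[:2]),('handle end',f(478,458,.058)),('sleeve start',f(462,385,.06))]:
    d=Q.T@(p-ax);print(n,p.round(4),'r',np.hypot(*d).round(4),'ang',np.arctan2(-d[1],-d[0]).round(3))
    # positive ccw: from -x towards -y
for n,u,z in [('redcap',(239.9,257.9),.105),('dropper',(406.5,260.3),.066),('amber',(210+134/3.4,130+217/3.4),.058)]:
    p=onz(c,*u,z)[:2];print(n,p.round(3),'comp',(Q.T@(p-org)).round(3))
np.savez('m.npz',yaw=yaw,org=org)
E
```

```text
yaw -0.24544536064758524 org [0.53878874 0.17127774] res [[-0.0032, -0.0029], [0.0002, 0.0029], [0.0014, 0.0013], [0.0016, -0.0013]]
axis model [0.51815397 0.13005631] head seen [0.51887215 0.13111207]
knob model [0.51938536 0.2740734 ] top seen [0.52023854 0.27546354 0.088     ] scene [0.51642647 0.27215573 0.085     ] scene reproj [274.99655275 183.09609161]
tab top [0.4911 0.139 ] r 0.0285 ang -0.074
tab scene [0.4827 0.1348] r 0.0358 ang 0.113
handle end [0.393  0.1079] r 0.1271 ang 0.421
sleeve start [0.4429 0.1183] r 0.0761 ang 0.401
redcap [0.413 0.356] comp [-0.167  0.148]
dropper [ 0.402 -0.022] comp [-0.086 -0.221]
amber [0.561 0.345] comp [-0.021  0.173]
```

Run:
```python
from h import *
s=cam('scene')
for u,v,z in [(165,172,.0),(188,192,0),(150,105,.1),(150,105,.25),(140,25,.35)]:print(u,v,onz(s,u,v,z).round(3))
info([.25,.40],np.pi-.385);info([.4814,.1455],np.pi-.385)
```

```text
165 172 [0.469 0.596 0.   ]
188 192 [0.453 0.487 0.   ]
150 105 [0.552 0.74  0.1  ]
150 105 [0.389 0.439 0.25 ]
140 25 [0.467 0.546 0.35 ]
shift xy [-0.1325 -0.1972] roll 0.111 tcp [0.1758 0.6257 0.4042] toolx ang 2.868 tilt [-1.e-04 -8.e-04 -1.e+00] q7 -0.06
shift xy [-0.4241 -0.3796] roll 0.111 tcp [0.1758 0.6257 0.4042] toolx ang 2.868 tilt [-1.e-04 -8.e-04 -1.e+00] q7 -0.06
```

Request:
drive_tool:
  commands:
    - [128,[-0.019,-0.028,0],0]
    - [128,[-0.019,-0.028,0],0]
    - [128,[-0.019,-0.028,0],0]
    - [128,[-0.019,-0.028,0],0]
    - [128,[-0.019,-0.028,0],0]
    - [128,[-0.019,-0.028,0],0]
    - [128,[-0.019,-0.028,0],0]

```text
clock: 0.83
eef_pos: [0.2511, 0.3994, 0.4047]
orientation: [0.429, 3.112, 0.0]
ft_force: [1.1, 0.4, -0.2]
width: 0.513
grip_force: 0.0
```

Request:
drive_tool:
  commands:
    - [128,[-0.03,-0.019,0],0]
    - [128,[-0.03,-0.019,0],0]
    - [128,[-0.03,-0.019,0],0]
    - [128,[-0.03,-0.019,0],0]
    - [128,[-0.03,-0.019,0],0]
    - [128,[-0.03,-0.019,0],0]
    - [128,[-0.03,-0.019,0],0]
    - [128,[-0.03,-0.019,0],0]

```text
clock: 1.5
eef_pos: [0.4416, 0.1883, 0.405]
orientation: [0.429, 3.112, 0.001]
ft_force: [0.2, 0.1, 0.4]
width: 0.5
grip_force: 0.0
```

Run:
```python
from h import *
info([.4814,.1455],np.pi-.385)
c=cam('wrist');cv2.imwrite('pics/w1.png',c['pixels'])
for k,lo,hi in [('orange',(8,150,120),(18,255,255)),('green',(45,120,80),(80,255,255)),('blue',(100,120,60),(125,255,255))]:
    for b in blobs(c,lo,hi):print(k,b,onz(c,*b[0],{'orange':.078,'green':.062,'blue':.083}[k]))
print(bot.get_obs()['width'],bot.get_obs()['clock'])
```

```text
shift xy [-0.0499 -0.0305] roll 0.111 tcp [0.4416 0.1883 0.405 ] toolx ang 2.868 tilt [-4.e-04  6.e-04 -1.e+00] q7 0.88
orange (array([283.2, 246.4]), [280, 236, 7, 23, 60]) [0.48875356 0.13665314 0.078     ]
blue (array([405.4, 243.4]), [396, 234, 20, 21, 284]) [0.52142502 0.27457574 0.083     ]
0.49865500695204007 1.55
```

View pics/w1.png

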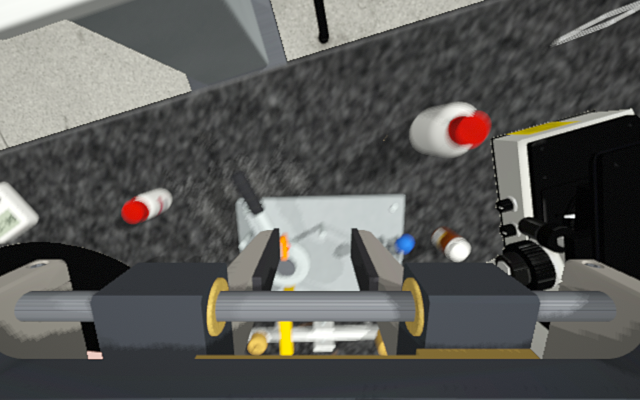

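The wrist view shows the tab at about (283,246), partly hidden by a finger, and the knob at (405,243), within 2 mm of the model. I'm moving over the tab and down.

Request:
drive_tool:
  commands:
    - [128,[-0.025,-0.015,0],0.055]
    - [128,[-0.025,-0.015,0],0.055]
    - [128,[0,0,0.03],0]
    - [128,[0,0,0.03],0]
    - [128,[0,0,0.03],0]
    - [128,[0,0,0],0]

```text
clock: 2.05
eef_pos: [0.4775, 0.1459, 0.3101]
orientation: [-0.598, -3.076, 0.009]
ft_force: [-1.3, -0.6, -0.2]
width: 0.503
grip_force: 0.0
```

Run:
```python
from h import *
info([.4814,.1455],np.pi-.385)
c=cam('wrist');cv2.imwrite('pics/w2.png',c['pixels'])
for k,lo,hi in [('orange',(8,150,120),(18,255,255)),('green',(45,120,80),(80,255,255))]:
    for b in blobs(c,lo,hi):print(k,b,onz(c,*b[0],{'orange':.078,'green':.062,'blue':.083}[k]))
cv2.imwrite('pics/w2c.png',cv2.resize(c['pixels'][130:360,180:460],None,fx=2.5,fy=2.5))
print(proj(c,[.4814,.1455,.085]),proj(c,[.5185,.1305,.062]))
```

```text
shift xy [-0.0038  0.0011] roll 0.001 tcp [0.4775 0.1459 0.3101] toolx ang 2.758 tilt [ 0.0065 -0.007  -1.    ] q7 0.96
orange (array([312.2, 232.7]), [307, 221, 13, 36, 123]) [0.48179818 0.14001567 0.078     ]
green (array([292.5, 254.5]), [290, 252, 6, 6, 32]) [0.49930184 0.11390492 0.062     ]
[318.40788913 232.80073512] [318.11227857 266.67342655]
```

View pics/w2c.png

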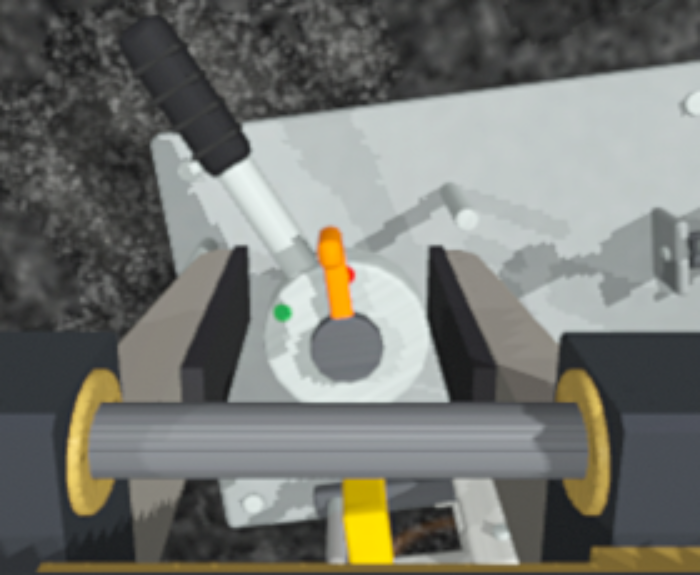

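The tab is centred between the fingers, with the handle to the left. I'm lowering, narrowing the gap and swinging counter-clockwise.

Request:
drive_tool:
  commands:
    - [128,[-0.003,0,0.024],0]
    - [128,[0,0,0.024],0]
    - [200,[0,0,0],0]
    - [200,[0,0,0],0]
    - [200,[0,0,0],0]
    - [200,[0,0,0],0]

```text
clock: 2.6
eef_pos: [0.4831, 0.1456, 0.2687]
orientation: [0.598, 3.081, 0.003]
ft_force: [-0.1, -1.4, 0.9]
width: 0.234
grip_force: 0.8
```

Request:
drive_tool:
  commands:
    - [200,[-0.0003,-0.0046,0],-0.115]
    - [200,[-0.0003,-0.0046,0],-0.115]
    - [200,[-0.0003,-0.0046,0],-0.115]
    - [200,[-0.0003,-0.0046,0],-0.115]
    - [200,[-0.0003,-0.0046,0],-0.115]
    - [200,[-0.0003,-0.0046,0],-0.115]

```text
clock: 3.1
eef_pos: [0.4818, 0.1185, 0.2683]
orientation: [-0.488, 3.101, 0.001]
ft_force: [0.1, 1.4, -0.3]
width: 0.217
grip_force: 0.7
```

Request:
drive_tool:
  commands:
    - [200,[-0.0003,-0.0046,0],-0.115]
    - [200,[-0.0003,-0.0046,0],-0.115]
    - [200,[-0.0003,-0.0046,0],-0.115]
    - [200,[-0.0003,-0.0046,0],-0.115]
    - [200,[-0.0003,-0.0046,0],-0.115]
    - [200,[-0.0003,-0.0046,0],-0.115]

```text
clock: 3.6
eef_pos: [0.4974, 0.0984, 0.2681]
orientation: [-1.509, 2.755, 0.005]
ft_force: [-8.5, 9.5, 3.9]
width: 0.216
grip_force: 6.4
```

```bash
cat > ang.py <<'E'
from h import *
m=np.load('m.npz');yaw=float(m['yaw']);ax=np.array([.5185,.1305])
def ang(p):
    d=np.array(p)[:2]-ax;return round(float((np.arctan2(d[1],d[0])-np.pi-yaw+np.pi)%(2*np.pi)-np.pi),3),round(float(np.hypot(*d)),4)
def look(names=('top','scene')):
    for n in names:
        c=cam(n)
        for k,lo,hi,z in [('orange',(8,150,120),(18,255,255),.076),('green',(45,120,80),(80,255,255),.062),('red',(0,150,80),(6,255,255),.062)]:
            for b in blobs(c,lo,hi,4):
                p=onz(c,*b[0],z)
                if np.hypot(*(p[:2]-ax))<.06:print(n,k,b[1],p.round(4),ang(p))
    o=bot.get_obs();print('tcp',o['eef_pos'].round(4),ang(o['eef_pos']),'F',o['ft_force'].round(1),'w',o['width'],'t',o['clock'])
    return c
if __name__=='__main__':
    c=look();c=look(['wrist']);cv2.imwrite('pics/wl.png',cv2.resize(c['pixels'][130:360,180:460],None,fx=2.5,fy=2.5))
E
python3 ang.py
```

```text
scene orange [334, 226, 4, 10, 22] [0.4882 0.0981 0.076 ] (1.065, 0.0444)
scene red [320, 226, 2, 2, 4] [0.4931 0.137  0.062 ] (-0.007, 0.0262)
tcp [0.4974 0.0986 0.2681] (1.233, 0.0383) F [-4.5  5.7  3.4] w 0.21741538731275972 t 3.7
wrist orange [311, 230, 21, 42, 235] [0.4924 0.1029 0.076 ] (1.06, 0.038)
tcp [0.4973 0.0986 0.2681] (1.231, 0.0383) F [-4.8  5.4  3.2] w 0.21511527347760254 t 3.75
```

View pics/wl.png

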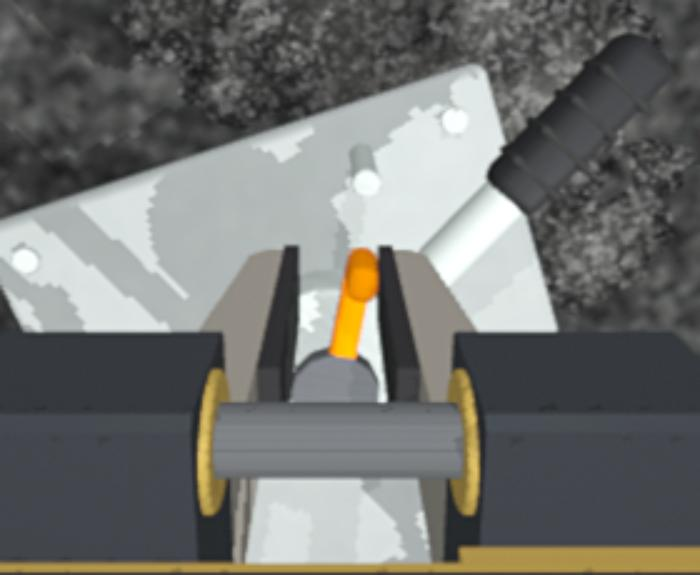

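The orange lever now stands at about 1.06 rad, with the handle near 0.5, so it is fully on the loosening side. Next I lift off and go to the handle.

Request:
drive_tool:
  commands:
    - [200,[0,0.005,0],0]
    - [160,[0,0,-0.025],0]
    - [140,[0,0,-0.025],0]
    - [128,[0,0,0],0]

```text
clock: 4.08
eef_pos: [0.4956, 0.0997, 0.3219]
orientation: [-1.496, 2.752, -0.005]
ft_force: [-0.2, 0.8, 1.3]
width: 0.412
grip_force: 0.0
```

Run:
```python
from ang import *
a=np.pi+yaw+.5
info(ax+.105*np.array([np.cos(a),np.sin(a)]),a)
look(['top','scene'])
c=cam('wrist')
h=cv2.cvtColor(c['pixels'],cv2.COLOR_BGR2HSV)
# dark sleeve
m=((h[...,2]<60)).astype('uint8');m[:100]=0;m[245:]=0
n,l,s,ce=cv2.connectedComponentsWithStats(cv2.morphologyEx(m,cv2.MORPH_OPEN,np.ones((7,7))))
for i in range(1,n):
    if s[i][4]>300:
        p=onz(c,*ce[i],.057);print(s[i],p.round(4),ang(p))
```

```text
shift xy [0.0392 0.0684] roll 0.741 tcp [0.4956 0.0997 0.3219] toolx ang -2.146 tilt [-0.0064 -0.007  -1.    ] q7 2.28
scene orange [331, 223, 6, 13, 56] [0.4896 0.1047 0.076 ] (0.975, 0.0387)
tcp [0.4944 0.0994 0.3186] (1.156, 0.0394) F [-0.4 -0.4 -0.5] w 0.49008257424384877 t 4.1833
[    0   100   250   142 12410] [ 0.618  -0.0209  0.057 ] (2.397, 0.1811)
[211 100  35  29 572] [ 0.508  -0.0114  0.057 ] (1.742, 0.1423)
[ 508  100   46   45 1120] [0.3006 0.1274 0.057 ] (0.26, 0.2179)
[ 454  113   39   43 1026] [0.3454 0.1128 0.057 ] (0.347, 0.174)
[425 160  40  24 587] [0.3804 0.1285 0.057 ] (0.26, 0.1381)
[256 166  28  16 330] [0.5092 0.0487 0.057 ] (1.703, 0.0823)
[132 206  19  24 318] [0.6295 0.0189 0.057 ] (2.599, 0.1574)
```

Request:
drive_tool:
  commands:
    - [128,[0.02,0.034,0],0]
    - [128,[0.019,0.034,0],0]
    - [128,[0,0,0],0.12]
    - [128,[0,0,0],0.12]
    - [128,[0,0,0],0.12]
    - [128,[0,0,0],0.12]
    - [128,[0,0,0],0.12]
    - [128,[0,0,0],0.12]

```text
clock: 4.9
eef_pos: [0.4153, 0.1034, 0.3159]
orientation: [0.423, -3.111, 0.001]
ft_force: [0.1, -0.3, 1.2]
width: 0.499
grip_force: 0.0
```

Run:
```python
from ang import *
a=np.pi+yaw+.5
info(ax+.105*np.array([np.cos(a),np.sin(a)]),a)
c=look(['wrist'])
I=c['pixels'].copy()
for t in (.4,.5,.6):
    for r in (.075,.13):
        b=np.pi+yaw+t;u=proj(c,[*(ax+r*np.array([np.cos(b),np.sin(b)])),.06]);cv2.circle(I,tuple(int(x) for x in u),2,(0,255,0) if t==.5 else (0,0,255),-1)
cv2.imwrite('pics/w4.png',cv2.resize(I[100:330,160:480],None,fx=2.4,fy=2.4))
```

```text
shift xy [-0.0017  0.0002] roll 0.015 tcp [0.4153 0.1034 0.3159] toolx ang -2.872 tilt [ 1.6e-03 -4.0e-04 -1.0e+00] q7 1.53
wrist orange [289, 288, 6, 3, 14] [0.4811 0.101  0.076 ] (0.912, 0.0477)
tcp [0.4153 0.1034 0.3159] (0.502, 0.1067) F [ 0.   0.4 -0.4] w 0.4985640684028031 t 4.95
```

View pics/w4.png

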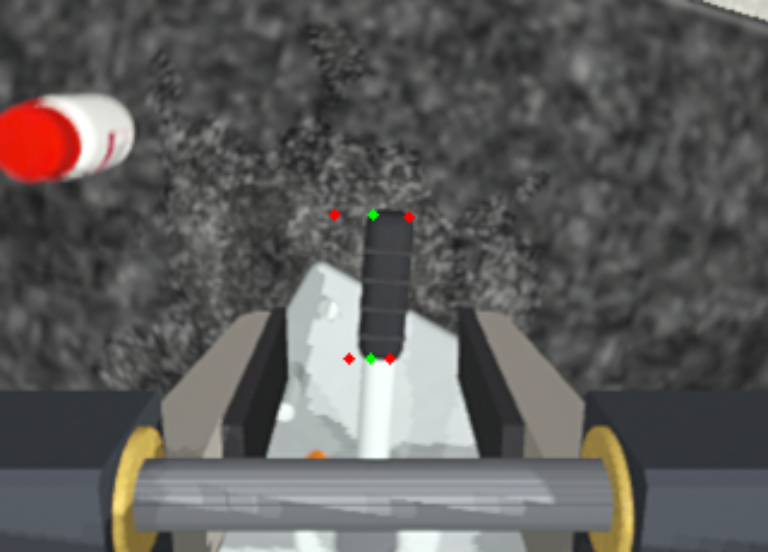

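The sleeve is centred between the fingers at about 0.45 rad. I'm going down, narrowing the gap, and making the first stroke.

Request:
drive_tool:
  commands:
    - [128,[0,0.003,0.03],0]
    - [128,[0,0,0.03],0]
    - [180,[0,0,0.02],0]
    - [185,[0,0,0],0]
    - [185,[0,0,0],0]
    - [185,[0,0,0],0]

```text
clock: 5.45
eef_pos: [0.4152, 0.1065, 0.2372]
orientation: [-0.434, 3.111, 0.0]
ft_force: [-0.6, -0.5, 0.8]
width: 0.273
grip_force: 0.0
```

Request:
drive_tool:
  commands:
    - [185,[-0.0006,-0.0111,0],-0.105]
    - [185,[-0.0006,-0.0111,0],-0.105]
    - [185,[-0.0006,-0.0111,0],-0.105]
    - [185,[-0.0006,-0.0111,0],-0.105]
    - [185,[0,0,0],0]

```text
clock: 5.87
eef_pos: [0.4354, 0.0665, 0.2376]
orientation: [1.074, -2.951, -0.0]
ft_force: [-2.4, 0.7, -0.2]
width: 0.277
grip_force: 1.3
```

```bash
python3 ang.py
```

```text
top orange [345, 212, 13, 7, 32] [0.507  0.1049 0.076 ] (1.393, 0.028)
scene orange [333, 223, 10, 7, 43] [0.5014 0.1037 0.076 ] (1.249, 0.0318)
scene red [322, 228, 4, 2, 6] [0.4918 0.129  0.062 ] (0.3, 0.0267)
tcp [0.4353 0.0674 0.2375] (0.894, 0.1045) F [-2.4  0.6  0.9] w 0.27413505549854206 t 5.9667
wrist orange [273, 349, 15, 7, 60] [0.4936 0.0892 0.076 ] (1.275, 0.0482)
tcp [0.4353 0.0677 0.2375] (0.892, 0.1042) F [-2.7  1.7  1.7] w 0.27636818272524954 t 6.0167
```

Request:
drive_tool:
  commands:
    - [185,[-0.0007,0.0122,0],0.117]
    - [185,[-0.0007,0.0122,0],0.117]
    - [185,[-0.0007,0.0122,0],0.117]
    - [185,[-0.0007,0.0122,0],0.117]
    - [185,[-0.0007,0.0122,0],0.117]
    - [185,[-0.0007,0.0122,0],0.117]
    - [185,[-0.0007,0.0122,0],0.117]

```text
clock: 6.6
eef_pos: [0.4135, 0.1472, 0.2379]
orientation: [0.204, 3.129, 0.0]
ft_force: [3.5, -6.2, -0.6]
width: 0.277
grip_force: 3.0
```

Request:
drive_tool:
  commands:
    - [185,[-0.0007,0.0122,0],0.117]
    - [185,[-0.0007,0.0122,0],0.117]
    - [185,[-0.0007,0.0122,0],0.117]
    - [185,[-0.0007,0.0122,0],0.117]
    - [185,[-0.0007,0.0122,0],0.117]
    - [185,[-0.0007,0.0122,0],0.117]
    - [185,[0,0,0],0]

```text
clock: 7.18
eef_pos: [0.4431, 0.2059, 0.2362]
orientation: [-1.267, -2.869, 0.024]
ft_force: [-10.8, -23.7, 16.5]
width: 0.274
grip_force: 12.2
```

```bash
python3 ang.py
```

```text
top orange [336, 216, 4, 13, 28] [0.4904 0.1367 0.076 ] (0.029, 0.0288)
scene orange [313, 221, 16, 10, 84] [0.481  0.1316 0.076 ] (0.217, 0.0375)
tcp [0.4425 0.2053 0.2361] (-0.532, 0.1066) F [ -8.7 -21.8  14.2] w 0.27926776629842515 t 7.2833
tcp [0.4424 0.2052 0.2361] (-0.531, 0.1066) F [ -8.2 -22.   12.3] w 0.27629695825549055 t 7.3333
```

View pics/wl.png

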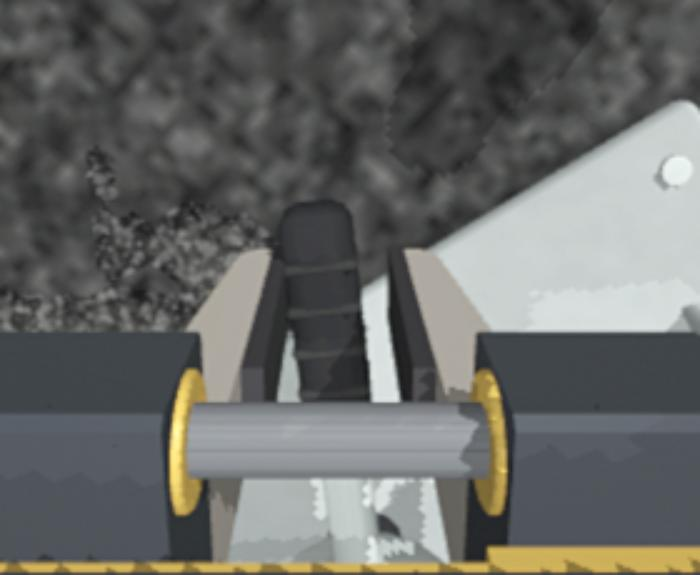

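Run:
```python
from ang import *
c=cam('wrist')
for q in [(307,212),(316,290)]:
    print(onz(c,*q,.058).round(4),ang(onz(c,*q,.058)))
for n in ['top','scene']:
    c=cam(n)
    for b in blobs(c,(100,120,60),(125,255,255)):print(n,b,onz(c,*b[0],.085).round(4))
    I=c['pixels']
    cv2.imwrite(f'pics/n{n}.png',cv2.resize(I[140:300,200:430] if n=='top' else I[120:300,200:430],None,fx=3,fy=3))
m=cv2.hconcat([cv2.imread('pics/nscene.png')]);
o=bot.get_obs();print(o['wrist_torque'],o['ft_force'],o['q'].round(2))
info(ax,0)
```

```text
[0.4203 0.2178 0.058 ] (-0.481, 0.1314)
[0.4589 0.1837 0.058 ] (-0.483, 0.0799)
top (array([411. ,  98.2]), [399, 90, 22, 21, 116]) [ 0.7827 -0.0405  0.085 ]
top (array([276.2, 208.5]), [274, 206, 6, 6, 25]) [0.523  0.2781 0.085 ]
scene (array([134.4,  42.6]), [125, 38, 19, 10, 112]) [0.8267 1.249  0.085 ]
scene (array([92.9, 99.5]), [84, 85, 21, 30, 424]) [0.4919 0.9191 0.085 ]
[-5.08575472  2.16871823  0.30361588] [ -7.83625096 -22.0686899   12.84401538] [-0.77  0.47  0.32  2.12 -0.25  0.6   0.47]
shift xy [-0.1064  0.0056] roll -0.828 tcp [0.4424 0.2051 0.2362] toolx ang 2.313 tilt [-0.0014 -0.0145 -0.9999] q7 0.47
```

View pics/nscene.png

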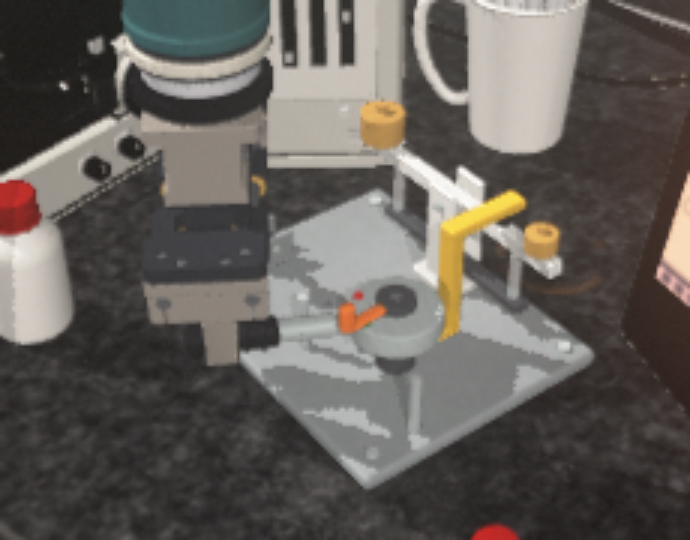

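The scene crop shows the handle stalled at about -0.48 rad with the lever still on loosening. The tool is pressing there, so I'm using this as the return limit and stroking counter-clockwise.

Request:
drive_tool:
  commands:
    - [185,[-0.0007,-0.0122,0],-0.117]
    - [185,[-0.0007,-0.0122,0],-0.117]
    - [185,[-0.0007,-0.0122,0],-0.117]
    - [185,[-0.0007,-0.0122,0],-0.117]

```text
clock: 7.82
eef_pos: [0.4178, 0.1716, 0.2376]
orientation: [0.549, 3.09, 0.004]
ft_force: [2.9, 3.5, -2.6]
width: 0.28
grip_force: 2.0
```

Request:
drive_tool:
  commands:
    - [185,[-0.0007,-0.0122,0],-0.117]
    - [185,[-0.0007,-0.0122,0],-0.117]
    - [185,[-0.0007,-0.0122,0],-0.117]
    - [185,[-0.0007,-0.0122,0],-0.117]

```text
clock: 8.15
eef_pos: [0.411, 0.1248, 0.2375]
orientation: [-0.185, 3.135, 0.004]
ft_force: [-3.6, 6.6, 1.6]
width: 0.276
grip_force: 3.1
```

Request:
drive_tool:
  commands:
    - [185,[-0.0007,-0.0122,0],-0.117]
    - [185,[-0.0007,-0.0122,0],-0.117]
    - [185,[-0.0007,-0.0122,0],-0.117]
    - [185,[-0.0007,-0.0122,0],-0.117]
    - [185,[-0.0007,-0.0122,0],-0.117]

```text
clock: 8.57
eef_pos: [0.4336, 0.0683, 0.2369]
orientation: [1.079, -2.947, -0.002]
ft_force: [-7.6, 3.0, 2.5]
width: 0.278
grip_force: 3.2
```

```bash
cat > yl.py <<'E'
from ang import *
for n in ['scene']:
    c=cam(n)
    for b in blobs(c,(22,120,120),(35,255,255),40):print(n,b)
    c0=cv2.imread('pics/scene0.png')
    for nm,I in(('then',c0),('now',c['pixels'])):
        m=cv2.inRange(cv2.cvtColor(I,cv2.COLOR_BGR2HSV),(22,120,120),(35,255,255))[165:240,330:400]
        ys,xs=np.nonzero(m);print(nm,'yellow top rows per col',[(x+330,ys[xs==x].min()+165,ys[xs==x].max()+165) for x in range(0,70,4) if (xs==x).any()])
E
python3 yl.py; python3 ang.py
```

```text
scene (array([172.5,  84.6]), [152, 75, 47, 20, 583])
scene (array([185.7, 185.4]), [177, 174, 18, 23, 231])
scene (array([366.5, 185.3]), [360, 182, 15, 8, 63])
then yellow top rows per col [(350, np.int64(193), np.int64(197)), (354, np.int64(191), np.int64(195)), (358, np.int64(190), np.int64(194)), (362, np.int64(188), np.int64(192)), (366, np.int64(186), np.int64(190)), (370, np.int64(184), np.int64(188))]
now yellow top rows per col [(362, np.int64(185), np.int64(189)), (366, np.int64(183), np.int64(188)), (370, np.int64(182), np.int64(186)), (374, np.int64(184), np.int64(184))]
top orange [345, 212, 13, 7, 31] [0.5072 0.1052 0.076 ] (1.398, 0.0277)
scene orange [333, 224, 10, 6, 40] [0.5012 0.1031 0.076 ] (1.253, 0.0324)
scene red [323, 228, 3, 2, 5] [0.4924 0.1288 0.062 ] (0.311, 0.0262)
tcp [0.4351 0.0675 0.237 ] (0.893, 0.1045) F [-2.2  0.9 -0. ] w 0.2756376409438641 t 8.7167
wrist orange [273, 350, 14, 6, 52] [0.4935 0.089  0.076 ] (1.274, 0.0485)
tcp [0.4351 0.0679 0.237 ] (0.889, 0.1042) F [-1.9  0.2 -0.5] w 0.27845984350629327 t 8.7667
```

Request:
drive_tool:
  commands:
    - [185,[-0.0007,0.0122,0],0.117]
    - [185,[-0.0007,0.0122,0],0.117]
    - [185,[-0.0007,0.0122,0],0.117]
    - [185,[-0.0007,0.0122,0],0.117]
    - [185,[-0.0007,0.0122,0],0.117]

```text
clock: 9.18
eef_pos: [0.4126, 0.1236, 0.2376]
orientation: [-0.161, 3.131, 0.0]
ft_force: [3.4, -3.9, -1.7]
width: 0.271
grip_force: 1.5
```

Request:
drive_tool:
  commands:
    - [185,[-0.0007,0.0122,0],0.117]
    - [185,[-0.0007,0.0122,0],0.117]
    - [185,[-0.0007,0.0122,0],0.117]
    - [185,[-0.0007,0.0122,0],0.117]
    - [185,[-0.0007,0.0122,0],0.117]

```text
clock: 9.6
eef_pos: [0.4232, 0.1822, 0.2374]
orientation: [0.749, 3.047, -0.0]
ft_force: [1.4, -6.7, 0.6]
width: 0.272
grip_force: 2.8
```

Request:
drive_tool:
  commands:
    - [185,[-0.0007,-0.0122,0],-0.117]
    - [185,[-0.0007,-0.0122,0],-0.117]
    - [185,[-0.0007,-0.0122,0],-0.117]
    - [185,[-0.0007,-0.0122,0],-0.117]
    - [185,[-0.0007,-0.0122,0],-0.117]

```text
clock: 10.02
eef_pos: [0.411, 0.1251, 0.2374]
orientation: [-0.184, 3.134, 0.004]
ft_force: [-3.3, 5.9, 2.2]
width: 0.278
grip_force: 3.1
```

Request:
drive_tool:
  commands:
    - [185,[-0.0007,-0.0122,0],-0.117]
    - [185,[-0.0007,-0.0122,0],-0.117]
    - [185,[-0.0007,-0.0122,0],-0.117]
    - [185,[-0.0007,-0.0122,0],-0.117]

```text
clock: 10.35
eef_pos: [0.4264, 0.0788, 0.2369]
orientation: [0.905, -3.007, -0.002]
ft_force: [-6.5, 3.7, 3.0]
width: 0.271
grip_force: 3.2
```

```bash
python3 yl.py
python3 - <<'E'
from ang import *
c=cam('scene');p=ax+.085*np.array([np.cos(yaw),np.sin(yaw)])
print(proj(c,[*p,.105]),proj(c,[*p,.112]))
look()
E
```

```text
scene (array([172.5,  84.6]), [152, 75, 47, 20, 584])
scene (array([185.7, 185.4]), [177, 174, 18, 23, 230])
scene (array([361.4, 187.7]), [351, 182, 24, 14, 112])
then yellow top rows per col [(350, np.int64(193), np.int64(197)), (354, np.int64(191), np.int64(195)), (358, np.int64(190), np.int64(194)), (362, np.int64(188), np.int64(192)), (366, np.int64(186), np.int64(190)), (370, np.int64(184), np.int64(188))]
now yellow top rows per col [(354, np.int64(189), np.int64(193)), (358, np.int64(187), np.int64(191)), (362, np.int64(185), np.int64(189)), (366, np.int64(183), np.int64(187)), (370, np.int64(182), np.int64(186)), (374, np.int64(184), np.int64(184))]
[367.8658263  185.72859205] [368.10510064 182.68462047]
top orange [345, 213, 12, 7, 32] [0.5042 0.1071 0.076 ] (1.269, 0.0274)
scene red [322, 227, 3, 3, 6] [0.4921 0.1309 0.062 ] (0.231, 0.0264)
tcp [0.4276 0.078  0.2369] (0.769, 0.1049) F [-2.6  1.2  0.3] w 0.2742082861436622 t 10.55
```

```bash
cat > b.py <<'E'
from ang import *
def rise(I):
    h=cv2.cvtColor(I,cv2.COLOR_BGR2HSV)[170:215,358:371].astype(float)
    w=np.clip((h[...,1]-90)/120,0,1)*((h[...,0]>18)&(h[...,0]<38))
    w[35:]=0
    r=np.arange(45)[:,None]
    return [round(float((w[:,i]*r).sum()/w[:,i].sum()),2) if w[:,i].sum()>0 else None for i in range(0,13,2)]
a=rise(cv2.imread('pics/scene0.png'));c=cam('scene');b=rise(c['pixels']);print(a,b)
d=np.median([x-y for x,y in zip(a,b) if x and y]);print('rise px',d,'mm',d*7/3.04,'bolt',d*7/3.04/6.5)
look(['top'])
E
python3 b.py
```

```text
[990.0, 990.0, 990.0, 990.0, 990.0, 990.0, 990.0] [990.0, 990.0, 990.0, 990.0, 990.0, 990.0, 990.0]
rise px 0.0 mm 0.0 bolt 0.0
top orange [345, 213, 12, 8, 32] [0.5038 0.1071 0.076 ] (1.255, 0.0277)
tcp [0.4276 0.0783 0.2369] (0.767, 0.1048) F [-2.7  1.9  0.4] w 0.27642979767226067 t 10.65
```

Request:
drive_tool:
  commands:
    - [185,[-0.0007,0.0122,0],0.117]
    - [185,[-0.0007,0.0122,0],0.117]
    - [185,[-0.0007,0.0122,0],0.117]
    - [185,[-0.0007,0.0122,0],0.117]
    - [185,[-0.0007,0.0122,0],0.117]

```text
clock: 11.07
eef_pos: [0.4119, 0.1352, 0.2373]
orientation: [0.022, 3.136, -0.001]
ft_force: [4.6, -5.7, -1.9]
width: 0.274
grip_force: 3.2
```

```bash
python3 b.py
```

```text
[990.0, 990.0, 990.0, 990.0, 990.0, 990.0, 990.0] [990.0, 990.0, 990.0, 990.0, 990.0, 990.0, 990.0]
rise px 0.0 mm 0.0 bolt 0.0
top orange [343, 215, 8, 12, 29] [0.493  0.1172 0.076 ] (0.725, 0.0288)
tcp [0.4116 0.1368 0.2373] (0.187, 0.1071) F [ 0.9 -1.5 -0.5] w 0.27317740678922364 t 11.1667
```

Request:
drive_tool:
  commands:
    - [185,[-0.0007,0.0122,0],0.117]
    - [185,[-0.0007,0.0122,0],0.117]
    - [185,[-0.0007,0.0122,0],0.117]
    - [185,[-0.0007,0.0122,0],0.117]

```text
clock: 11.5
eef_pos: [0.4228, 0.1811, 0.237]
orientation: [0.744, 3.05, -0.002]
ft_force: [1.6, -6.8, 0.9]
width: 0.274
grip_force: 2.8
```

```bash
python3 b.py
```

```text
[990.0, 990.0, 990.0, 990.0, 990.0, 990.0, 990.0] [990.0, 990.0, 990.0, 990.0, 990.0, 990.0, 990.0]
rise px 0.0 mm 0.0 bolt 0.0
top orange [340, 216, 3, 14, 28] [0.4903 0.13   0.076 ] (0.264, 0.0282)
tcp [0.4228 0.1829 0.2369] (-0.256, 0.1091) F [ 0.8 -1.4  0.3] w 0.27675374079375603 t 11.6
```

```bash
sed -i 's/\[:,None\]$//' b.py; python3 b.py
```

```text
[22.82, 22.05, 20.46, 19.46, 18.9, 17.91, 17.06] [21.98, 20.8, 19.49, 18.53, 18.06, 17.07, 16.11]
rise px 0.9299999999999997 mm 2.1414473684210518 bolt 0.32945344129554643
top orange [340, 216, 3, 13, 28] [0.491  0.1295 0.076 ] (0.281, 0.0275)
tcp [0.4219 0.1821 0.2367] (-0.245, 0.1095) F [-0.2 -0.5 -0.1] w 0.27412525146866634 t 11.7
```

Request:
drive_tool:
  commands:
    - [185,[-0.0007,-0.0122,0],-0.117]
    - [185,[-0.0007,-0.0122,0],-0.117]
    - [185,[-0.0007,-0.0122,0],-0.117]
    - [185,[-0.0007,-0.0122,0],-0.117]
    - [185,[-0.0007,-0.0122,0],-0.117]

```text
clock: 12.12
eef_pos: [0.4102, 0.1237, 0.2371]
orientation: [-0.19, 3.135, 0.004]
ft_force: [-2.9, 5.9, 1.0]
width: 0.273
grip_force: 3.1
```

```bash
python3 b.py
```

```text
[22.82, 22.05, 20.46, 19.46, 18.9, 17.91, 17.06] [21.54, 20.47, 19.28, 18.32, 17.89, 16.9, 15.94]
rise px 1.1400000000000006 mm 2.6250000000000013 bolt 0.4038461538461541
top orange [343, 215, 9, 11, 31] [0.495  0.1156 0.076 ] (0.812, 0.0278)
tcp [0.4104 0.1219 0.2369] (0.325, 0.1084) F [-0.9  2.2 -0.4] w 0.27572425287502084 t 12.2167
```

Request:
drive_tool:
  commands:
    - [185,[-0.0007,-0.0122,0],-0.117]
    - [185,[-0.0007,-0.0122,0],-0.117]
    - [185,[-0.0007,-0.0122,0],-0.117]
    - [185,[-0.0007,-0.0122,0],-0.117]

```text
clock: 12.55
eef_pos: [0.4256, 0.0781, 0.2364]
orientation: [0.905, -3.004, -0.003]
ft_force: [-5.2, 4.8, 3.8]
width: 0.275
grip_force: 3.1
```

```bash
python3 b.py
```

```text
[22.82, 22.05, 20.46, 19.46, 18.9, 17.91, 17.06] [20.44, 19.32, 17.92, 16.96, 16.4, 15.66, 14.82]
rise px 2.5 mm 5.756578947368421 bolt 0.8856275303643725
top orange [345, 213, 12, 7, 31] [0.5042 0.1071 0.076 ] (1.269, 0.0274)
tcp [0.4268 0.0765 0.2364] (0.778, 0.1065) F [-3.1  1.1  0.5] w 0.2754004591273598 t 12.65
```

Request:
drive_tool:
  commands:
    - [170,[0,0.004,0],0]
    - [150,[0,0,-0.03],0]
    - [128,[0,0,-0.03],0]
    - [128,[-0.03,0,-0.015],0]
    - [128,[-0.033,0,0],0]
    - [128,[0,0,0],0]

```text
clock: 13.15
eef_pos: [0.4821, 0.1194, 0.3141]
orientation: [-0.894, 3.0, 0.002]
ft_force: [0.1, 0.0, 0.1]
width: 0.494
grip_force: 0.0
```

Run:
```python
from ang import *
c=look(['wrist'])
I=c['pixels'].copy()
m=cv2.inRange(cv2.cvtColor(I,cv2.COLOR_BGR2HSV),(5,150,100),(20,255,255));m[300:]=0
ys,xs=np.nonzero(m);vx,vy,x0,y0=cv2.fitLine(np.c_[xs,ys].astype(np.float32),cv2.DIST_L2,0,.01,.01).ravel();print('orange line',vx,vy,x0,y0)
o=ax
for nm,z in(('ax',.062),):
    u=proj(c,[*ax,z]);print(nm,u);cv2.circle(I,tuple(int(x) for x in u),2,(255,0,0),-1)
for t in (.7,1.25):
    for r in (.04,.075,.13):
        b=np.pi+yaw+t;u=proj(c,[*(ax+r*np.array([np.cos(b),np.sin(b)])),.06 if r>.05 else .085]);cv2.circle(I,tuple(int(x) for x in u),1,(0,255,0),-1)
cv2.imwrite('pics/w5.png',cv2.resize(I[110:350,180:500],None,fx=2.5,fy=2.5));cv2.imwrite('pics/w5raw.png',c['pixels'])
info(ax,0)
```

```text
wrist orange [277, 209, 16, 30, 97] [0.4953 0.0982 0.076 ] (1.192, 0.0398)
wrist red [319, 228, 6, 6, 27] [0.4921 0.1333 0.062 ] (0.141, 0.0265)
tcp [0.4798 0.1178 0.3127] (0.563, 0.0408) F [ 0.  -0.9 -0.3] w 0.4976277547248256 t 13.2
orange line 0.8093655 -0.58730525 354.38498 171.80751
ax [302.85614507 252.01556813]
shift xy [-0.0394 -0.0106] roll 0.579 tcp [0.4798 0.1178 0.3127] toolx ang -2.562 tilt [-0.0052 -0.001  -1.    ] q7 1.82
```

View pics/w5.png

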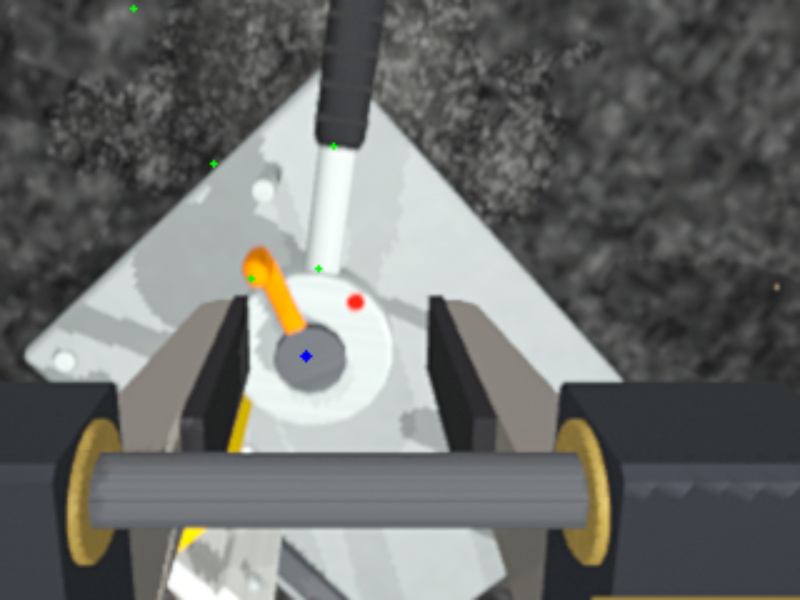

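The picture shows the handle at about 0.66 rad, the red dot exposed and the lever near the hidden green dot. The bar readings suggest the bolt is coupled both ways, so I need the lever angle more exactly.

Run:
```python
from ang import *
import glob
c=cam('wrist')
h=cv2.cvtColor(c['pixels'],cv2.COLOR_BGR2HSV)
print('cam pos',(-c['R'].T@c['t']).round(3))
F=lambda x,y:(180+x/2.5,110+y/2.5)
A=onz(c,*F(309,357),.062);print('axis from hub',A.round(4))
w=lambda p:np.arctan2(p[1]-A[1],p[0]-A[0])-np.pi-yaw
wr=lambda a:round(float((a+np.pi)%(2*np.pi)-np.pi),3)
for n,x,y,z in [('shaft/sleeve',341,147,.056),('sleeve far',358,2,.057),('shaft near head',327,262,.054),('red dot',356,302,.062),('tab far end top',258,247,.085),('lever root',296,330,.065)]:
    p=onz(c,*F(x,y),z);print(n,p.round(4),'r',np.hypot(*(p-A)[:2]).round(4),'ang',wr(w(p)))
m=cv2.inRange(h,(5,130,90),(20,255,255))[200:260,260:310]
ys,xs=np.nonzero(m);
for y in range(0,60,2):
    k=xs[ys==y]
    if len(k):
        q=(260+k.mean(),200+y);print(y+200,k.min()+260,k.max()+260,[ (wr(w(onz(c,*q,z))),round(float(np.hypot(*(onz(c,*q,z)-A)[:2])),4)) for z in(.064,.085)])
```

```text
cam pos [0.422 0.08  0.293]
axis from hub [0.5144 0.129  0.062 ]
shaft/sleeve [0.4463 0.0979 0.056 ] r 0.0749 ang 0.673
sleeve far [0.4044 0.0769 0.057 ] r 0.1217 ang 0.687
shaft near head [0.4834 0.1163 0.054 ] r 0.0335 ang 0.633
red dot [0.4879 0.1315 0.062 ] r 0.0265 ang 0.15
tab far end top [0.4829 0.0913 0.085 ] r 0.0491 ang 1.121
lever root [0.5071 0.1191 0.065 ] r 0.0123 ang 1.182
214 283 284 [(1.252, 0.0402), (1.145, 0.0451)]
216 279 286 [(1.292, 0.039), (1.174, 0.0438)]
218 278 287 [(1.315, 0.0374), (1.189, 0.0423)]
220 277 289 [(1.329, 0.0357), (1.195, 0.0407)]
222 277 290 [(1.327, 0.0336), (1.186, 0.0388)]
224 277 291 [(1.351, 0.0319), (1.2, 0.0372)]
226 278 292 [(1.375, 0.0303), (1.212, 0.0356)]
228 278 293 [(1.444, 0.0295), (1.26, 0.0346)]
230 280 294 [(1.459, 0.0275), (1.262, 0.0328)]
232 286 287 [(1.444, 0.025), (1.236, 0.0306)]
234 287 288 [(1.462, 0.023), (1.236, 0.0288)]
236 288 289 [(1.482, 0.0211), (1.235, 0.0269)]
238 289 290 [(1.507, 0.0191), (1.235, 0.0251)]
240 290 291 [(1.538, 0.0171), (1.234, 0.0232)]
242 291 292 [(1.577, 0.0152), (1.233, 0.0214)]
244 292 301 [(1.405, 0.011), (1.073, 0.0185)]
246 293 301 [(1.378, 0.0086), (1.019, 0.0165)]
248 294 296 [(1.762, 0.0092), (1.205, 0.0156)]
```

```bash
python3 b.py
python3 - <<'E'
from h import *
c=cam('scene');a=cv2.imread('pics/scene0.png')[170:245,335:400];b=c['pixels'][170:245,335:400]
cv2.imwrite('pics/cmp.png',cv2.resize(np.hstack([a,b]),None,fx=5,fy=5,interpolation=0))
for n in(a,b):
    h=cv2.cvtColor(n,cv2.COLOR_BGR2HSV);m=cv2.inRange(h,(18,100,90),(38,255,255));ys,xs=np.nonzero(m);print(len(ys),ys.min()+170,ys.max()+170,xs.min()+335,xs.max()+335,[(int(x)+335,int(ys[xs==x].min())+170,int(ys[xs==x].max())+170) for x in np.unique(xs)[::2]])
E
```

```text
[22.82, 22.05, 20.46, 19.46, 18.9, 17.91, 17.06] [18.8, 19.1, 17.65, 16.68, 16.17, 15.11, 14.2]
rise px 2.8100000000000023 mm 6.470394736842111 bolt 0.9954453441295554
tcp [0.477  0.1153 0.3111] (0.597, 0.0442) F [-1.1 -0.1  0.3] w 0.49944627132540903 t 13.35
508 183 233 346 385 [(346, 202, 233), (348, 194, 232), (350, 193, 231), (352, 192, 230), (354, 191, 208), (356, 190, 197), (358, 189, 196), (360, 189, 196), (362, 187, 194), (364, 186, 193), (366, 185, 193), (368, 184, 192), (370, 183, 191), (372, 184, 190), (374, 185, 189), (376, 196, 201), (378, 195, 205), (380, 195, 202), (382, 195, 202), (384, 196, 199)]
504 170 229 346 385 [(346, 208, 217), (348, 195, 229), (350, 190, 228), (352, 189, 227), (354, 188, 209), (356, 188, 195), (358, 174, 194), (360, 185, 193), (362, 184, 191), (364, 183, 191), (366, 182, 190), (368, 181, 189), (370, 180, 188), (372, 181, 188), (374, 182, 187), (376, 196, 204), (378, 194, 201), (380, 195, 205), (382, 195, 201), (384, 196, 204)]
```

Request:
drive_tool:
  commands:
    - [128,[-0.0046,-0.021,0],-0.1]
    - [128,[0,0,0],-0.1]
    - [128,[0,0,0.025],-0.075]
    - [128,[0,0,0.027],0]
    - [200,[0,0,0],0]
    - [200,[0,0,0],0]
    - [200,[0,0,0],0]
    - [200,[0,0,0],0]

```text
clock: 14.07
eef_pos: [0.4937, 0.1002, 0.261]
orientation: [-1.3, 2.858, -0.001]
ft_force: [0.1, 1.1, -0.0]
width: 0.23
grip_force: 0.0
```

Request:
drive_tool:
  commands:
    - [200,[-0.0003,-0.0046,0],-0.115]
    - [200,[-0.0003,-0.0046,0],-0.115]
    - [200,[-0.0003,-0.0046,0],-0.115]
    - [200,[-0.0003,-0.0046,0],-0.115]
    - [200,[-0.0003,-0.0046,0],-0.115]
    - [200,[0,0,0],0]

```text
clock: 14.57
eef_pos: [0.5116, 0.0929, 0.2605]
orientation: [2.063, -2.364, -0.009]
ft_force: [-10.8, 5.5, 7.9]
width: 0.214
grip_force: 5.6
```

```bash
python3 b.py
python3 - <<'E'
from ang import *
c=look(['wrist']);cv2.imwrite('pics/w6.png',c['pixels']);info(ax,0)
E
```

```text
[22.82, 22.05, 20.46, 19.46, 18.9, 17.91, 17.06] [None, None, 11.0, 13.17, 15.22, None, None]
rise px 6.290000000000001 mm 14.48355263157895 bolt 2.2282388663967616
top orange [345, 212, 3, 3, 8] [0.5122 0.1171 0.076 ] (1.376, 0.0148)
tcp [0.5115 0.0928 0.2605] (1.632, 0.0383) F [-10.1   5.4   7.8] w 0.21734788305734484 t 14.6667
wrist orange [309, 234, 23, 45, 321] [0.505  0.0959 0.076 ] (1.444, 0.0371)
wrist orange [319, 277, 3, 3, 4] [0.5093 0.1161 0.076 ] (1.246, 0.0171)
tcp [0.5115 0.0929 0.2606] (1.631, 0.0383) F [-9.6  4.7  5.8] w 0.21558729705344942 t 14.7167
shift xy [-0.0382 -0.0017] roll 1.43 tcp [0.5115 0.0929 0.2606] toolx ang -1.711 tilt [-3.0e-04  6.4e-03 -1.0e+00] q7 2.61
```

The lever is now hard over, with the tab at about 1.45 rad and the handle at its 0.9 stop. I'm returning to the handle and ratcheting back slowly this time.

Request:
drive_tool:
  commands:
    - [200,[0,0.006,0],0]
    - [160,[0,0,-0.025],0]
    - [140,[0,0,-0.025],0]
    - [128,[0.03,0.03,-0.005],0.11]
    - [128,[0,0,0],0.12]
    - [128,[0,0,0],0.12]
    - [128,[0,0,0],0.12]

```text
clock: 15.3
eef_pos: [0.4749, 0.0663, 0.3164]
orientation: [-1.438, 2.79, -0.002]
ft_force: [0.5, -1.1, -0.2]
width: 0.5
grip_force: 0.0
```

```bash
python3 b.py
python3 - <<'E'
from ang import *
info([.4319,.0693],np.pi+yaw+.86)
E
```

```text
[22.82, 22.05, 20.46, 19.46, 18.9, 17.91, 17.06] [19.63, 18.72, None, None, None, None, None]
rise px 3.2600000000000016 mm 7.506578947368425 bolt 1.1548582995951422
top orange [345, 213, 13, 6, 32] [0.5058 0.1047 0.076 ] (1.36, 0.0287)
tcp [0.4752 0.0668 0.316 ] (1.219, 0.0771) F [-0.  -0.   0.4] w 0.49663106464367274 t 15.4
shift xy [0.0228 0.0368] roll 0.344 tcp [0.4752 0.0668 0.316 ] toolx ang -2.183 tilt [-0.0015 -0.0024 -1.    ] q7 2.25
```

Request:
drive_tool:
  commands:
    - [128,[0.0115,0.0185,0],0]
    - [128,[0.0115,0.0185,0],0.11]
    - [128,[0,0,0],0.117]
    - [128,[0,0,0.02],0.117]
    - [128,[0,0,0.03],0]
    - [180,[0,0,0.029],0]
    - [185,[0,0,0],0]
    - [185,[0,0,0],0]

```text
clock: 16.07
eef_pos: [0.4313, 0.0693, 0.2353]
orientation: [0.954, -2.99, -0.001]
ft_force: [-0.6, -0.0, 0.7]
width: 0.304
grip_force: 0.0
```

```bash
python3 b.py
```

```text
[22.82, 22.05, 20.46, 19.46, 18.9, 17.91, 17.06] [18.67, 18.75, 17.41, 16.42, 16.09, 15.06, 14.08]
rise px 3.039999999999999 mm 6.999999999999998 bolt 1.0769230769230766
top orange [345, 213, 13, 6, 32] [0.5058 0.1047 0.076 ] (1.36, 0.0287)
tcp [0.4322 0.0695 0.237 ] (0.861, 0.1057) F [ 1.  -0.3  0.5] w 0.2762827881225571 t 16.1667
```

Request:
drive_tool:
  commands:
    - [185,[0,0.0042,0],0.04]
    - [185,[0,0.0042,0],0.04]
    - [185,[0,0.0042,0],0.04]
    - [185,[0,0.0042,0],0.04]
    - [185,[0,0.0042,0],0.04]
    - [185,[0,0.0042,0],0.04]
    - [185,[0,0.0042,0],0.04]
    - [185,[0,0.0042,0],0.04]

```text
clock: 16.83
eef_pos: [0.4174, 0.0984, 0.2376]
orientation: [-0.459, 3.103, -0.001]
ft_force: [3.2, -5.9, -2.3]
width: 0.273
grip_force: 2.7
```

Request:
drive_tool:
  commands:
    - [185,[0,0.0042,0],0.04]
    - [185,[0,0.0042,0],0.04]
    - [185,[0,0.0042,0],0.04]
    - [185,[0,0.0042,0],0.04]
    - [185,[0,0.0042,0],0.04]
    - [185,[0,0.0042,0],0.04]
    - [185,[0,0.0042,0],0.04]
    - [185,[0,0.0042,0],0.04]

```text
clock: 17.5
eef_pos: [0.4121, 0.132, 0.2377]
orientation: [0.041, 3.137, 0.002]
ft_force: [2.2, -3.1, -0.1]
width: 0.275
grip_force: 1.6
```

```bash
python3 b.py
```

```text
[22.82, 22.05, 20.46, 19.46, 18.9, 17.91, 17.06] [19.84, 18.77, 17.43, 16.56, 16.08, 15.05, 14.11]
rise px 2.9499999999999993 mm 6.792763157894735 bolt 1.0450404858299593
top orange [343, 215, 8, 12, 30] [0.4932 0.1163 0.076 ] (0.757, 0.029)
tcp [0.412  0.1325 0.2375] (0.227, 0.1066) F [ 0.3 -0.3  0.1] w 0.2756576113063645 t 17.6
```

Request:
drive_tool:
  commands:
    - [185,[-0.0001,0.0042,0],0.04]
    - [185,[-0.0001,0.0042,0],0.04]
    - [185,[-0.0001,0.0042,0],0.04]
    - [185,[-0.0001,0.0042,0],0.04]
    - [185,[-0.0001,0.0042,0],0.04]
    - [185,[-0.0001,0.0042,0],0.04]
    - [185,[-0.0001,0.0042,0],0.04]
    - [185,[-0.0001,0.0042,0],0.04]

```text
clock: 18.27
eef_pos: [0.4178, 0.165, 0.2369]
orientation: [0.539, 3.094, 0.003]
ft_force: [-0.3, -0.4, 1.2]
width: 0.276
grip_force: 0.6
```

Request:
drive_tool:
  commands:
    - [185,[-0.0001,0.0042,0],0.04]
    - [185,[-0.0001,0.0042,0],0.04]
    - [185,[-0.0001,0.0042,0],0.04]
    - [185,[-0.0001,0.0042,0],0.04]
    - [185,[-0.0001,0.0042,0],0.04]

```text
clock: 18.68
eef_pos: [0.4263, 0.1828, 0.2367]
orientation: [-0.846, -3.025, 0.001]
ft_force: [-0.1, -1.5, 1.5]
width: 0.276
grip_force: 1.0
```

```bash
python3 b.py
```

```text
[22.82, 22.05, 20.46, 19.46, 18.9, 17.91, 17.06] [20.26, 19.06, 17.65, 16.74, 16.18, 15.09, 14.21]
rise px 2.8100000000000023 mm 6.470394736842111 bolt 0.9954453441295554
top orange [340, 216, 3, 13, 26] [0.4894 0.13   0.076 ] (0.263, 0.0291)
tcp [0.4267 0.1842 0.2367] (-0.284, 0.1063) F [-1.  -0.   0.5] w 0.2746061191130281 t 18.7833
```

Request:
drive_tool:
  commands:
    - [185,[-0.0002,-0.0063,0],-0.06]
    - [185,[-0.0002,-0.0063,0],-0.06]
    - [185,[-0.0002,-0.0063,0],-0.06]
    - [185,[-0.0002,-0.0063,0],-0.06]
    - [185,[-0.0002,-0.0063,0],-0.06]
    - [185,[-0.0002,-0.0063,0],-0.06]
    - [185,[-0.0002,-0.0063,0],-0.06]
    - [185,[-0.0002,-0.0063,0],-0.06]

```text
clock: 19.45
eef_pos: [0.4121, 0.1375, 0.2367]
orientation: [0.092, 3.136, 0.006]
ft_force: [1.0, 4.8, -2.2]
width: 0.277
grip_force: 2.8
```

Request:
drive_tool:
  commands:
    - [185,[-0.0002,-0.0063,0],-0.06]
    - [185,[-0.0002,-0.0063,0],-0.06]
    - [185,[-0.0002,-0.0063,0],-0.06]
    - [185,[-0.0002,-0.0063,0],-0.06]
    - [185,[-0.0002,-0.0063,0],-0.06]
    - [185,[-0.0002,-0.0063,0],-0.06]
    - [185,[-0.0002,-0.0063,0],-0.06]
    - [185,[-0.0002,-0.0063,0],-0.06]

```text
clock: 20.12
eef_pos: [0.4206, 0.0883, 0.2366]
orientation: [-0.657, 3.069, 0.004]
ft_force: [-0.3, 6.3, 0.7]
width: 0.273
grip_force: 2.8
```

Request:
drive_tool:
  commands:
    - [185,[-0.0002,-0.0063,0],-0.06]
    - [185,[-0.0002,-0.0063,0],-0.06]
    - [185,[0,0,0],0]

```text
clock: 20.37
eef_pos: [0.4267, 0.0761, 0.2366]
orientation: [-0.835, 3.025, 0.002]
ft_force: [0.3, 3.6, 1.6]
width: 0.272
grip_force: 1.4
```

```bash
python3 b.py
```

```text
[22.82, 22.05, 20.46, 19.46, 18.9, 17.91, 17.06] [18.27, 17.15, 15.99, 15.07, 14.22, 13.76, 12.65]
rise px 4.470000000000001 mm 10.292763157894738 bolt 1.5835020242914981
top orange [345, 213, 12, 7, 32] [0.5042 0.1071 0.076 ] (1.269, 0.0274)
tcp [0.4265 0.0763 0.2364] (0.778, 0.1068) F [-0.3  3.   0.8] w 0.27724295453129855 t 20.4667
```

The bolt reads about 1.58 rad, above the 1.22 needed. I'm leaving the handle and going to the arrest knob.

Request:
drive_tool:
  commands:
    - [170,[0,0.004,0],0]
    - [150,[0,0,-0.03],0]
    - [140,[0,0,-0.035],0]
    - [140,[0,0,-0.035],0]
    - [140,[0,0,0],-0.12]
    - [140,[0,0,0],-0.12]
    - [140,[0,0,0],-0.12]

```text
clock: 21.05
eef_pos: [0.4237, 0.0792, 0.3364]
orientation: [-1.367, 2.827, -0.002]
ft_force: [-1.2, -0.1, -0.1]
width: 0.45
grip_force: 0.0
```

```bash
python3 - <<'E'
from ang import *
info([.5200,.2745],yaw-np.pi/2)
E
python3 b.py
```

```text
shift xy [-0.2129  0.0457] roll -0.424 tcp [0.4237 0.0792 0.3364] toolx ang -2.24 tilt [-6.0e-04 -1.6e-03 -1.0e+00] q7 2.17
[22.82, 22.05, 20.46, 19.46, 18.9, 17.91, 17.06] [18.28, 17.09, 15.96, 15.04, 14.19, 13.79, 12.61]
rise px 4.5 mm 10.361842105263158 bolt 1.5941295546558705
top orange [345, 213, 12, 8, 31] [0.5024 0.1071 0.076 ] (1.213, 0.0284)
tcp [0.4236 0.0791 0.3357] (0.742, 0.1079) F [-0.4 -0.5  1.1] w 0.4445485422188979 t 21.15
```

Request:
drive_tool:
  commands:
    - [140,[-0.0355,0.0076,0],0]
    - [140,[-0.0355,0.0076,0],0]
    - [140,[-0.0355,0.0076,0],0]
    - [140,[-0.0355,0.0076,0],0]
    - [140,[-0.0355,0.0076,0],0]
    - [140,[-0.0355,0.0076,0],-0.11]
    - [140,[0,0,0],-0.11]
    - [140,[0,0,0],-0.11]

```text
clock: 21.82
eef_pos: [0.5214, 0.2764, 0.3346]
orientation: [1.812, -2.565, -0.001]
ft_force: [0.5, -0.9, -0.5]
width: 0.453
grip_force: 0.0
```

Request:
drive_tool:
  commands:
    - [140,[0,0,0],-0.095]
    - [140,[0,0,0.02],0]
    - [140,[0,0,0],0]
    - [140,[0,0,0],0]

```text
clock: 22.15
eef_pos: [0.5211, 0.2736, 0.3144]
orientation: [1.921, -2.482, -0.0]
ft_force: [0.2, 0.6, -0.2]
width: 0.453
grip_force: 0.0
```

Run:
```python
from ang import *
info([.5200,.2745],yaw-np.pi/2)
c=cam('wrist')
for b in blobs(c,(100,120,60),(125,255,255)):print(b,onz(c,*b[0],.086).round(4),onz(c,*b[0],.083).round(4))
cv2.imwrite('pics/w7.png',cv2.resize(c['pixels'][130:400,150:490],None,fx=2.3,fy=2.3))
```

```text
shift xy [-0.0006  0.0013] roll -0.008 tcp [0.5211 0.2736 0.3144] toolx ang -1.824 tilt [ 0.0026  0.0022 -1.    ] q7 2.21
(array([315.8, 225.4]), [303, 213, 26, 25, 501]) [0.5192 0.2748 0.086 ] [0.5194 0.2758 0.083 ]
```

View pics/w7.png

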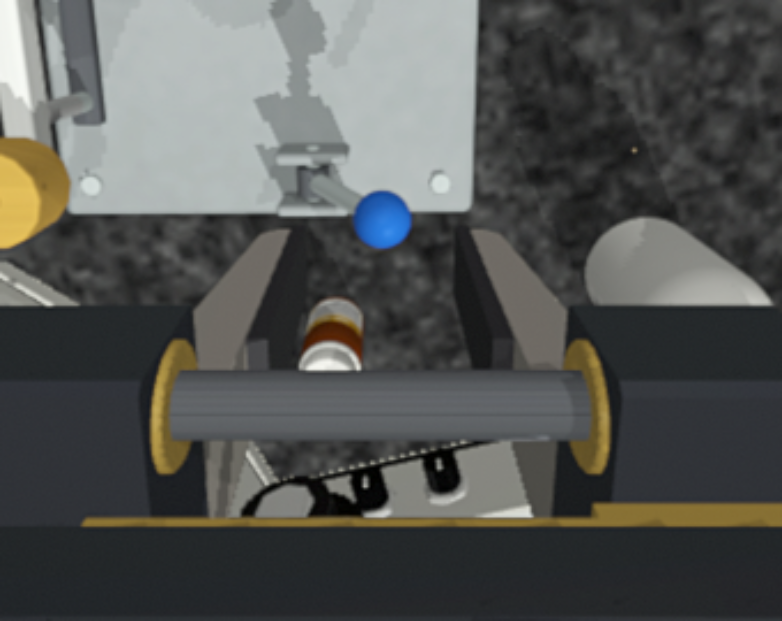

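The blue knob is centred between the fingers at crop (382,218). I'm descending and pushing away.

Request:
drive_tool:
  commands:
    - [140,[0,0.001,0.024],0]
    - [140,[0,0,0.024],0]
    - [183,[0,0,0],0]
    - [183,[0,0,0],0]
    - [183,[0,0,0],0]
    - [183,[0,0,0],0]

```text
clock: 22.7
eef_pos: [0.5213, 0.2746, 0.2694]
orientation: [-1.924, 2.48, -0.001]
ft_force: [0.0, -0.7, 0.1]
width: 0.284
grip_force: 0.0
```

Request:
drive_tool:
  commands:
    - [183,[0,-0.01,0],0]
    - [183,[0,-0.01,0],0]
    - [183,[0,-0.01,0],0]
    - [183,[0,-0.01,0],0]
    - [183,[0,-0.01,0],0]
    - [183,[0,-0.006,0],0]
    - [183,[0,-0.004,0],0]
    - [183,[0,0,0],0]

```text
clock: 23.37
eef_pos: [0.5791, 0.2588, 0.2669]
orientation: [1.924, -2.481, -0.001]
ft_force: [-1.7, 0.1, -1.1]
width: 0.285
grip_force: 0.5
```

```bash
cat > k.py <<'E'
from ang import *
org=np.load('m.npz')['org'];Q=np.array([[np.cos(yaw),-np.sin(yaw)],[np.sin(yaw),np.cos(yaw)]])
for n in('wrist','top','scene'):
    c=cam(n)
    for b in blobs(c,(100,120,60),(125,255,255)):
        p=onz(c,*b[0],.085);q=Q.T@(p[:2]-org)
        if abs(q[1]-.095)<.04 and abs(q[0])<.1:print(n,'knob comp',q.round(4),b[1])
    for b in blobs(c,(14,90,110),(24,200,255),20):print(n,'brass?',b)
o=bot.get_obs();print('tcp comp',(Q.T@(o['eef_pos'][:2]-org)).round(4),o['eef_pos'][2],'F',o['ft_force'].round(1),o['clock'])
E
python3 k.py
```

```text
wrist knob comp [0.0133 0.0954] [305, 233, 32, 32, 810]
wrist brass? (array([306.2,  19.5]), [296, 8, 17, 29, 40])
wrist brass? (array([217. , 231.4]), [186, 201, 62, 61, 2907])
wrist brass? (array([250.5, 307.1]), [247, 278, 11, 58, 307])
wrist brass? (array([379.8, 308.3]), [375, 278, 9, 58, 253])
wrist brass? (array([374.1, 354.7]), [154, 349, 343, 10, 1771])
top brass? (array([349.2, 176.6]), [344, 166, 11, 28, 81])
top brass? (array([363.7, 176.2]), [360, 172, 9, 10, 74])
scene knob comp [0.0131 0.0893] [298, 170, 6, 9, 45]
scene brass? (array([192.6,  85.8]), [188, 81, 11, 10, 57])
scene brass? (array([311., 126.]), [301, 123, 20, 7, 29])
scene brass? (array([281.4, 126.1]), [277, 124, 11, 6, 42])
scene brass? (array([291.2, 133.5]), [284, 130, 16, 7, 39])
scene brass? (array([286.6, 142.7]), [284, 139, 5, 9, 22])
scene brass? (array([326.4, 165. ]), [319, 158, 15, 15, 200])
scene brass? (array([185.7, 185.2]), [176, 173, 20, 25, 245])
scene brass? (array([355.2, 199.9]), [346, 179, 30, 50, 426])
scene brass? (array([266.6, 187.2]), [262, 186, 10, 4, 21])
scene brass? (array([379.5, 194.6]), [374, 189, 12, 12, 125])
tcp comp [0.0175 0.095 ] 0.26744123091043115 F [-0.3  0.2 -0.2] 23.5167
```

Request:
drive_tool:
  commands:
    - [183,[0,-0.003,0],0]
    - [183,[0,0,0],0]
    - [183,[0,0,0],0]
    - [183,[0,0,0],0]
    - [183,[0,0,0],0]
    - [183,[0,0,0],0]
    - [183,[0,0,0],0]
    - [183,[0,0,0],0]

```text
clock: 24.18
eef_pos: [0.5801, 0.2592, 0.2673]
orientation: [1.926, -2.478, -0.003]
ft_force: [-6.8, 0.4, 1.9]
width: 0.281
grip_force: 3.0
```

Request:
drive_tool:
  commands:
    - [183,[0,0,0],0]
    - [183,[0,0,0],0]
    - [183,[0,0,0],0]
    - [183,[0,0,0],0]
    - [183,[0,0,0],0]
    - [183,[0,0,0],0]
    - [183,[0,0,0],0]
    - [183,[0,0,0],0]

```text
clock: 24.85
eef_pos: [0.58, 0.2592, 0.2673]
orientation: [1.926, -2.478, -0.003]
ft_force: [-5.7, -0.4, 1.3]
width: 0.285
grip_force: 3.0
```

```bash
python3 k.py | grep -v top | grep -E "knob|tcp|326|327|379|37[0-9]\."
python3 - <<'E'
from h import *
print([b for b in blobs({'pixels':cv2.imread('pics/scene0.png')},(14,90,110),(24,200,255),20) if b[0][0]>300])
org=np.load('m.npz');y=float(org['yaw']);Q=np.array([[np.cos(y),-np.sin(y)],[np.sin(y),np.cos(y)]])
c=cam('scene')
for s in(.085,-.085):print([proj(c,[*(org['org']+Q@[.075,s]),z]).round(1) for z in(.09,.102)])
E
```

```text
wrist knob comp [0.0134 0.0954] [305, 232, 32, 32, 803]
wrist brass? (array([379.8, 307.9]), [374, 278, 10, 58, 259])
wrist brass? (array([375.7, 354.7]), [154, 349, 343, 10, 1771])
scene knob comp [0.0133 0.0896] [298, 170, 6, 9, 44]
scene brass? (array([326.4, 165. ]), [319, 158, 15, 15, 200])
scene brass? (array([379.5, 194.6]), [374, 189, 12, 12, 125])
tcp comp [0.0187 0.0953] 0.26725118341319437 F [-5.8  0.7  1.8] 25.0
[(array([327., 161.]), [320, 153, 15, 17, 214]), (array([354.2, 205.9]), [346, 183, 30, 51, 367]), (array([380.1, 199.4]), [375, 194, 12, 12, 127])]
[array([325.7, 162.7]), array([325.7, 157.8])]
[array([382. , 202.7]), array([382.6, 197.5])]
```

The left weight has dropped by about 5 px and the right one has risen by about 5 px, so the beam is fully tipped. I'm pulling the lever back.

Request:
drive_tool:
  commands:
    - [183,[0,0.009,0],0]
    - [183,[0,0.01,0],0]
    - [183,[0,0.01,0],0]
    - [183,[0,0.01,0],0]
    - [183,[0,0.01,0],0]
    - [183,[0,0.01,0],0]
    - [183,[0,0.008,0],0]
    - [183,[0,0.003,0],0]

```text
clock: 25.72
eef_pos: [0.5149, 0.275, 0.2674]
orientation: [-1.924, 2.478, -0.006]
ft_force: [17.1, -2.9, -10.2]
width: 0.284
grip_force: 8.4
```

Request:
drive_tool:
  commands:
    - [183,[0,0.002,0],0]
    - [183,[0,0,0],0]
    - [183,[0,0,0],0]

```text
clock: 25.97
eef_pos: [0.5147, 0.2749, 0.2673]
orientation: [-1.92, 2.479, -0.006]
ft_force: [15.2, -1.6, -9.2]
width: 0.284
grip_force: 7.4
```

```bash
python3 k.py | grep -E "knob|tcp|scene.*(32[0-9]\.|37[0-9]\.|38[0-9]\.)"
```

```text
wrist knob comp [-0.0446  0.0954] [294, 232, 32, 32, 807]
scene knob comp [-0.0464  0.0925] [270, 179, 10, 10, 80]
scene brass? (array([327. , 160.9]), [320, 153, 15, 17, 213])
scene brass? (array([380.2, 199.6]), [375, 194, 12, 13, 123])
tcp comp [-0.0485  0.0946] 0.26727057672821564 F [14.5 -1.8 -8.9] 26.1167
```

The knob is back at comparator x -44 mm and both weights are at their starting pixels. I'm backing off and lifting clear.

Request:
drive_tool:
  commands:
    - [183,[0,-0.008,0],0]
    - [150,[0,0,0],0]
    - [140,[0,0,-0.02],0]
    - [140,[0,0,-0.035],0]
    - [140,[0,0,-0.035],0]
    - [140,[0,0,-0.03],0]
    - [140,[0,0,0],0]

```text
clock: 26.7
eef_pos: [0.5194, 0.2763, 0.3934]
orientation: [-1.923, 2.474, -0.001]
ft_force: [0.7, 0.1, -1.0]
width: 0.453
grip_force: 0.0
```

```bash
python3 k.py | grep -E "knob|tcp|scene.*(32[0-9]\.|37[0-9]\.|38[0-9]\.)"; python3 b.py
python3 - <<'E'
from h import *
for n in('scene','top'):
    c=cam(n);print(n,[b for b in blobs(c,(0,150,80),(6,255,255),60)])
E
```

```text
wrist knob comp [-0.0443  0.0957] [307, 188, 18, 19, 272]
scene knob comp [-0.046   0.0927] [270, 179, 10, 10, 78]
scene brass? (array([327., 161.]), [320, 153, 15, 17, 214])
scene brass? (array([380.1, 199.6]), [375, 194, 12, 12, 121])
tcp comp [-0.0449  0.0954] 0.38684050518009744 F [-0.   0.2  0.3] 26.85
[22.82, 22.05, 20.46, 19.46, 18.9, 17.91, 17.06] [18.31, 17.07, 16.17, 15.4, 14.29, 13.79, 12.67]
rise px 4.389999999999999 mm 10.108552631578943 bolt 1.5551619433198374
top orange [345, 213, 12, 8, 30] [0.5024 0.1076 0.076 ] (1.204, 0.028)
tcp [0.5187 0.2744 0.3858] (-1.327, 0.1439) F [ 0.2  0.4 -0.5] w 0.44970700243468337 t 26.95
scene [(array([203.8, 188.5]), [196, 180, 17, 18, 250]), (array([364.7, 303.8]), [356, 295, 18, 18, 267])]
top [(array([15.9, 17.7]), [0, 3, 40, 32, 369]), (array([268.9,  28.9]), [264, 23, 11, 12, 96]), (array([406.5, 260.3]), [401, 255, 12, 12, 108]), (array([275.5, 393.8]), [261, 386, 31, 14, 203]), (array([248.9, 393.8]), [243, 388, 15, 12, 62])]
```

```bash
python3 -c "
from station import bot
print(bot.job_done())"
```

```text
the job is handed in; nothing more can be done
None
```

The job is handed in, at about 27 s on the clock: direction lever left on loosening, bolt backed off about 1.55 rad (89°, after some earlier fast strokes turned it partly back), and the beam tipped and then arrested level; the red-cap and dropper bottles measured unmoved, and the amber one was not re-measured after I worked near it.

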